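# Lay out the stacked carved boxes on their display boards

### The arm

A 6-joint arm with a two-finger parallel gripper is mounted at the origin on the work surface. World frame = base frame: x ahead of the robot, y to its left, z up, the work surface at z = 0. Lengths are in m, angles in degrees, forces in N, time in s.
With the tool pointing down it reaches from about 0.3 to 0.875 m from the base axis. Payload 6.4 kg.
Tool frame: the origin (TCP) lies on the centre line of the jaws, within the pads' length; the fingertips stand 8 mm ahead of it and the grasp point (between the pads) lies 11 mm behind it; z points along the fingers, x is the direction in which the jaws open and shut, and the axes are right-handed (so a half turn about z gives the same grasp; the last joint's range is limited). The gripper opens to 88 mm and grips with 3 to 60 N. Pads are 18 mm wide; open, the fingers measure 123 mm over their backs; the gripper's body (75 mm by 187 mm) begins 45 mm behind the grasp point.
Start: joints at [51.835, 10.359, 92.074, -0, 77.567, -11.82], TCP at [0.255, 0.515, 0.247] pointing down, gripper open.
Joint ranges: [-171.53, 171.53], [-51.25, 118.39], [17.06, 147.69], [-65.23, 245.23], [0, 150.52], [-178.68, 178.68]. Speed limits (degrees/s): [147.25, 147.25, 172.46, 180, 180, 180].

### API

Orientations are given as a 3x3 rotation matrix whose columns are the frame's x, y, z axes.
In Python, from cell import readout, imaging, workorder, spot_in, pinpoint gives the robot as it stands. The module is installed in compiled form; this text tells all that it offers.
- The arm moves only by the shell command python3 -m pendant 'ROWS' [OPENING]. ROWS is JSON, a list of rows, each an object of numbers: "tx", "ty", "tz": the shift along the tool's x, y, z in m; "wx", "wy", "wz": the turn, a rotation vector about the tool's x, y, z in degrees. In form: [{"tx": .., "ty": .., "tz": .., "wx": .., "wy": .., "wz": ..}, ...]. A call has 1 to 20 rows; each row shifts and turns the commanded pose from where the row before left it, along the tool's axes as they then stand; what a row does not reach is not made up. A row lasts 1/12 s, in which the tool goes at most 41.7 mm and 7.16 degrees, less where a joint would pass 70% of its speed; a pose out of reach is approached as far as the arm can. A call with a gripper value outside its range is refused whole. OPENING is the opening in per cent of the stroke, from 0 (shut) to 100 (fully open), set as the call begins (- or left out, the last holds). The fingers move at their own pace and stop on an object; the grip force is fixed at half the most. Time passes only in rows, so rows that do not move let the fingers close. It gives the time, the measured TCP pose, the force and the opening at its end, in the units of the state.
- readout.state(): the state, without advancing time (a new reading comes with each control period).
- imaging.camera(name): name is "scene" or "top" or "wrist"; returns (picture, depth): 480x640x3 uint8, red, green, blue; 480x640 float32, m along the optical axis (not along the pixel's ray), 0 where there is no reading.
- imaging.camera_params(name): a dict with "vfov" (degrees; the focal length in pixels is half the picture's height over the tangent of half this angle, whatever the lens; pixels are square), "cx", "cy" (the principal point, pixels), "R" (3x3) and "t" (3): a world point X has camera coordinates R X + t. Camera axes: x right, y down, z forward; pixel columns grow to the right and rows downward; lengths in m; the calibration is good to about 2 mm. The wrist camera is an equidistant fisheye: a pixel r from the principal point sees the ray r / f radians off the axis. A picture is of the moment at which its call begins: read the wrist's pose just before it. camera_params takes no time and is no camera call; for the wrist camera it gives the pose at the moment of the call.
- workorder.hand_in(): hands the job in, once; it reports no verdict.
Trained networks look in the newest picture that a camera, given by its name, has taken for a name from the list of things; names that differ only in an ending like _2 or _b are one class to them, and where a whole thing is asked for, a point or a joint stands for the part that bears it (a point fixed in the world has none). Each returns a list of dicts, best first, with "score" (0 to 1); they miss things now and then, are a little off and sometimes report something else, mostly with a low value. They report only what shows in the picture. A call takes as long as a camera call. They do not tell look-alikes from the thing itself.
- spot_in(label, camera): "position" ([x, y, z] in m, in world coordinates, good to about 4 mm: the middle of the surface that is visible of it).
- pinpoint(label, camera): "position" ([x, y, z] in m, in world coordinates, good to about 4 mm: a listed point, or the origin of a listed thing).
The state is a dict: "clock": time; "q": joint angles; "qd": joint speeds; "joint_torque": joint torques, N m; "position": TCP position; "tcp_rot": TCP orientation; "ft_force": force on the tool from outside, world axes, zero at the start; "moment": the same for the moment, N m; "opening": finger opening in m.
Only numpy, scipy, OpenCV 4.12 (cv2) and the standard library are available. Lean on these libraries where they do the work, as an engineer would, in place of code of your own. Each camera call takes 0.05 s, during which the arm holds its last target. There are 200 camera calls.

### The job

Open the market stall: take the stack of dark carved boxes apart and stand each box upright in the middle of the pale display board of its own shape - long on long, square on square, round on round, six-sided on six-sided - with the long and the square box lined up with the edges of their boards. Leave the little brass bell and the brass elephant where they are.

Things in the scene. Friction and masses are not known exactly. Their poses are not given: they have to be found in the camera images.
- long_box: Dark wooden box, 170 (x) x 62 (y) x 50 mm high (z), closed solid block with a pale seam line, about 0.4 kg; the bottom of the stack, standing on the table. Origin: centre of its underside, z up, x along its length.
- square_box: Dark wooden box, 56 x 56 x 45 mm high, about 0.15 kg, sides along its x and y. At the start it stands on one half of the long box, about 45 mm from its middle along its length, sides nearly parallel to it. Origin: centre of its underside, z up.
- round_box: Dark wooden round box, 58 mm diameter, 45 mm high, about 0.14 kg. At the start it stands on the other half of the long box, about 45 mm from its middle (about 33 mm of free gap between it and the square box). Origin: centre of its underside, z up.
- hex_box: Small dark wooden six-sided box, 40 mm across flats (46 mm over the corners), 38 mm high, about 0.08 kg; one pair of flats faces +y and -y of its own frame. At the start it is the top of the stack, standing on either the square or the round box. Origin: centre of its underside, z up.
- long_board: Pale wooden display board for the long box, 194 (x) x 86 (y) mm, 8 mm thick, fixed flat on the table. Origin: centre of its underside, z up, x along its length; its top is 8 mm above the origin.
- square_board: Pale wooden square display board, 80 x 80 mm, 8 mm thick, fixed, edges along its x and y. Origin: centre of its underside; its top is 8 mm above.
- round_board: Pale wooden round display board, 82 mm diameter, 8 mm thick, fixed. Origin: centre of its underside; its top is 8 mm above.
- hex_board: Pale wooden six-sided display board, 64 mm across flats, 8 mm thick, fixed. Origin: centre of its underside; its top is 8 mm above.
- bell: Small loose brass bell with a loop on top, 46 mm diameter, 62 mm high, a bystander to be left alone. Origin: centre of its underside.
- elephant: Small loose brass elephant, about 66 x 36 x 48 mm high, a bystander to be left alone. Origin: between its feet, on the table, x towards its head.
Not all that is in view belongs to the job. Leave any red look-alike of the hex_box alone.

How it is judged:
By the outcome, as a careful person would: the job done as asked, in the order asked, and still so for the second after the job is handed in, with the robot touching nothing.
It also fails if it takes over 117 s, if anything falls off the work surface, if the arm or the gripper's body presses on something with over 40 N, if the wrist force passes 120 N, or if a joint passes its speed limit or range.

## Working session

There is one attempt and no reset: what is moved stays moved. The work goes in short steps, Python scripts to look and compute and a shell command to move; the robot and the scene stay as the last step left them, time stands still between calls to the robot, and variables do not carry over. Pictures are saved under pics/ and viewed, about 12 in all and at most 16, crops included, and the job is handed in when it is done.

```bash
mkdir -p pics
cat > h.py <<'E'
import numpy as np, cv2
from cell import readout, imaging, workorder, spot_in, pinpoint
def snap(n,f=None):
    p=imaging.camera_params(n); im,d=imaging.camera(n)
    if f: cv2.imwrite('pics/'+f,im[:,:,::-1])
    return im,d,p
def cloud(d,p):
    f=240/np.tan(np.radians(p['vfov']/2)); v,u=np.mgrid[:480,:640]
    c=np.stack([(u-p['cx'])/f*d,(v-p['cy'])/f*d,d],-1)
    return (c-np.array(p['t']))@np.array(p['R'])
E
python3 - <<'E'
from h import *
for c in('top','scene'):
    im,d,p=snap(c,c+'0.png'); print(c,p['vfov'],np.round(-np.array(p['R']).T@p['t'],3))
    for l in 'long_box square_box round_box hex_box long_board square_board round_board hex_board bell elephant'.split():
        print(l,[(np.round(r['position'],3).tolist(),round(r['score'],2)) for r in pinpoint(l,c)[:3]])
s=readout.state();print(s['clock'],np.round(s['tcp_rot'],3),s['opening'])
E
```

```text
top 52.8004930493946 [ 0.364 -0.024  1.165]
long_box []
square_box [([0.595, -0.278, 0.051], 0.74)]
round_box [([0.506, -0.258, 0.052], 0.56)]
hex_box [([0.597, -0.279, 0.096], 0.83), ([0.605, -0.373, -0.001], 0.81), ([0.703, -0.273, -0.003], 0.61)]
long_board [([0.55, 0.285, 0.002], 0.58), ([0.376, 0.151, 0.002], 0.36), ([0.598, -0.278, 0.096], 0.33)]
square_board [([0.638, -0.122, -0.002], 0.71)]
round_board [([0.46, 0.029, 0.001], 0.61)]
hex_board [([0.656, 0.114, 0.0], 0.62)]
bell [([0.369, -0.145, -0.0], 0.52)]
elephant [([0.373, 0.15, 0.001], 0.56)]
scene 50.644241075108475 [1.166 0.044 0.758]
long_box [([0.556, -0.272, -0.001], 0.68)]
square_box [([0.594, -0.28, 0.05], 0.87), ([0.632, -0.125, 0.002], 0.59), ([0.38, 0.149, -0.002], 0.47)]
round_box [([0.506, -0.257, 0.052], 0.65)]
hex_box [([0.602, -0.375, 0.0], 0.92), ([0.598, -0.281, 0.096], 0.75), ([0.694, -0.374, 0.001], 0.71)]
long_board [([0.548, 0.286, -0.001], 0.77)]
square_board [([0.634, -0.123, -0.0], 0.97), ([0.369, -0.14, 0.002], 0.39)]
round_board [([0.458, 0.028, -0.004], 0.58), ([0.659, 0.119, 0.004], 0.42)]
hex_board [([0.657, 0.118, 0.001], 0.8)]
bell [([0.369, -0.14, 0.003], 0.75), ([0.637, -0.126, -0.003], 0.45)]
elephant [([0.375, 0.153, 0.002], 0.84)]
1.1 [[ 0.444  0.896  0.   ]
 [ 0.896 -0.444  0.   ]
 [ 0.     0.    -1.   ]] 0.08843392851127337
```

View pics/top0.png

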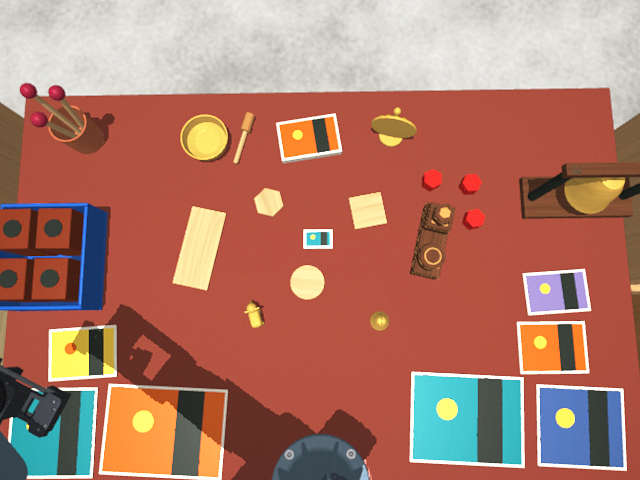

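Run:
```python
from h import *
im,d,p=snap('top'); P=cloud(d,p); hsv=cv2.cvtColor(im,cv2.COLOR_RGB2HSV)
def rep(n,xy,zlo,zhi,r):
    m=(P[...,2]>zlo)&(P[...,2]<zhi)&(np.hypot(P[...,0]-xy[0],P[...,1]-xy[1])<r)&(d>0)
    k,lab=cv2.connectedComponents(m.astype(np.uint8),connectivity=4)
    c=np.bincount(lab[m]); 
    if len(c)==0: print(n,'none');return
    m=lab==c.argmax(); q=P[m][:,:2].astype(np.float32)
    rc=cv2.minAreaRect(q*1000); h=cv2.convexHull(q*1000)
    M=cv2.moments(h)
    print(n,m.sum(),'z',np.median(P[m][:,2]).round(4),'rect',np.round(rc[0],1),np.round(rc[1],1),round(rc[2],1),'hullc',round(M['m10']/M['m00'],1),round(M['m01']/M['m00'],1),np.median(hsv[m],0))
rep('hex',(.597,-.279),.126,.145,.05)
rep('square',(.595,-.278),.088,.102,.06)
rep('round',(.506,-.258),.088,.102,.05)
rep('long',(.55,-.27),.044,.056,.12)
rep('Blong',(.549,.285),.004,.013,.12)
rep('Bsq',(.636,-.123),.004,.013,.08)
rep('Bround',(.459,.028),.004,.013,.07)
rep('Bhex',(.657,.116),.004,.013,.06)
for xy in((.604,-.374),(.699,-.274),(.694,-.374)): rep('decoy',xy,.03,.046,.04)
```

```text
hex 305 z 0.1337 rect [ 599.2 -281. ] [39.8 44. ] 13.1 hullc 599.1 -281.0 [ 10. 152. 143.]
square 267 z 0.0957 rect [ 598.2 -280.8] [56.  57.9] 75.2 hullc 594.8 -276.0 [ 10. 152. 132.]
round 535 z 0.096 rect [ 509.4 -258.7] [56.4 56.6] 65.8 hullc 509.3 -258.8 [ 10. 152. 136.]
long 656 z 0.0505 rect [ 554.8 -271.8] [ 62.9 170.5] 76.3 hullc 541.9 -265.8 [ 10. 152. 133.]
Blong 2675 z 0.0081 rect [549.2 286. ] [ 88.2 194.2] 77.2 hullc 549.4 285.7 [ 24.  89. 254.]
Bsq 1014 z 0.0086 rect [ 637.1 -124.2] [86.1 83.8] 10.8 hullc 637.0 -123.8 [ 24.  88. 254.]
Bround 886 z 0.0083 rect [462.1  25.3] [80.5 79.8] 44.6 hullc 462.0 25.1 [ 25.  83. 254.]
Bhex 570 z 0.0083 rect [660.1 118.3] [73.2 65.5] 20.8 hullc 660.4 118.7 [ 23.  93. 253.]
decoy 267 z 0.0392 rect [ 606.4 -376.4] [40.4 42.6] 73.5 hullc 607.1 -376.5 [  1. 204. 252.]
decoy 260 z 0.039 rect [ 705.8 -280.1] [39.8 46.2] 29.6 hullc 705.7 -280.2 [  1. 206. 252.]
decoy 261 z 0.0389 rect [ 693.3 -372.6] [39.5 45.5] 60.6 hullc 693.9 -372.8 [  1. 208. 252.]
```

The top view shows the stack at about (432,240), with the hex on the square (upper) half and the round box on the lower half. The boards are at (200,248) long, (368,210) square, (307,282) round and (268,202) hex. The bell is at (380,321), the elephant at (254,315), and three red decoys sit near (432-474,180-218). The depth fits agree with the networks.

```bash
cat > plan.py <<'E'
# usage: plan.py x y z yaw [x y z yaw ...]  (mm, deg): waypoints; prints turn and tool shift
import sys; from h import *
s=readout.state(); p=np.array(s['position'])*1000; R=np.array(s['tcp_rot'])
yaw=np.degrees(np.arctan2(R[1,0],R[0,0])); print('t',round(s['clock'],2),'p',p.round(1),'yaw',round(yaw,2),'tilt',np.round(R[:2,2],4),'open',round(s['opening'],4),'F',np.round(s['ft_force'],1))
a=list(map(float,sys.argv[1:]))
for i in range(0,len(a),4):
    t=np.array(a[i:i+3]); dyaw=a[i+3]-yaw; yaw=a[i+3]; c,q=np.cos(np.radians(yaw)),np.sin(np.radians(yaw))
    d=t-p; p=t; print('wz',round(-dyaw,2),'then tx,ty,tz(mm)',np.round([d[0]*c+d[1]*q,d[0]*q-d[1]*c,-d[2]],1),'min rows',round(np.linalg.norm(d)/41.7,1))
E
python3 plan.py 599 -281 190 73.1
```

```text
t 1.15 p [255.1 515.3 246.7] yaw 63.66 tilt [-0. -0.] open 0.0879 F [ 0.1  0.8 -0.9]
wz -9.44 then tx,ty,tz(mm) [-661.9  560.5   56.7] min rows 20.8
```

```bash
python3 -m pendant '[{"wz":-4.72},{"wz":-4.72},{"tx":-0.0259,"ty":0.0216,"tz":0.002},{"tx":-0.026,"ty":0.022,"tz":0.002},{"tx":-0.026,"ty":0.022,"tz":0.002},{"tx":-0.026,"ty":0.022,"tz":0.002},{"tx":-0.026,"ty":0.022,"tz":0.002},{"tx":-0.026,"ty":0.022,"tz":0.002},{"tx":-0.026,"ty":0.022,"tz":0.002},{"tx":-0.026,"ty":0.022,"tz":0.002},{"tx":-0.026,"ty":0.022,"tz":0.002},{"tx":-0.026,"ty":0.022,"tz":0.002},{"tx":-0.026,"ty":0.022,"tz":0.002},{"tx":-0.026,"ty":0.022,"tz":0.002},{"tx":-0.026,"ty":0.022,"tz":0.002},{"tx":-0.026,"ty":0.022,"tz":0.002}]' 100
python3 -m pendant '[{"tx":-0.026,"ty":0.022,"tz":0.002},{"tx":-0.026,"ty":0.022,"tz":0.002},{"tx":-0.026,"ty":0.022,"tz":0.002},{"tx":-0.026,"ty":0.022,"tz":0.002},{"tx":-0.026,"ty":0.022,"tz":0.002},{"tx":-0.026,"ty":0.022,"tz":0.002},{"tx":-0.026,"ty":0.022,"tz":0.002},{"tx":-0.026,"ty":0.022,"tz":0.002},{"tx":-0.026,"ty":0.022,"tz":0.002},{"tx":-0.022,"ty":0.018,"tz":0.004},{"tx":-0.010,"ty":0.008},{},{}]'
python3 plan.py 599 -281 190 73.1
python3 - <<'E'
from h import *
snap('wrist','w1.png')
for l in('hex_box','square_box','round_box','long_box','square_board'):print(l,[(np.round(r['position'],3).tolist(),round(r['score'],2)) for r in pinpoint(l,'wrist')[:3]])
E
```

```text
t 1.15 p [255.1 515.3 246.7] yaw 63.66 tilt [-0. -0.] open 0.0879 F [ 0.1  0.8 -0.9]
wz -9.44 then tx,ty,tz(mm) [-661.9  560.5   56.7] min rows 20.8
hex_box []
square_box []
round_box []
long_box []
square_board []invalid input
invalid input
```

View pics/w1.png

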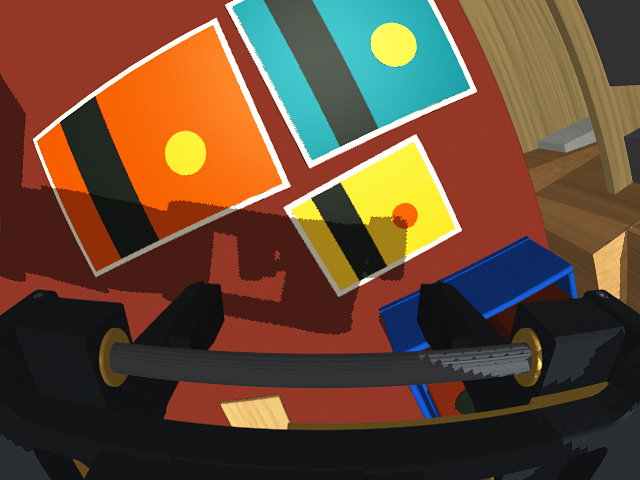

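The wrist view shows the start area with the cards, because both calls were refused and nothing moved. Rows probably need all six keys, so I'll write them in full.

```bash
python3 -m pendant '[{"tx":0,"ty":0,"tz":0,"wx":0,"wy":0,"wz":-4.72},{"tx":0,"ty":0,"tz":0,"wx":0,"wy":0,"wz":-4.72},{"tx":-0.026,"ty":0.022,"tz":0.002,"wx":0,"wy":0,"wz":0},{"tx":-0.026,"ty":0.022,"tz":0.002,"wx":0,"wy":0,"wz":0},{"tx":-0.026,"ty":0.022,"tz":0.002,"wx":0,"wy":0,"wz":0},{"tx":-0.026,"ty":0.022,"tz":0.002,"wx":0,"wy":0,"wz":0},{"tx":-0.026,"ty":0.022,"tz":0.002,"wx":0,"wy":0,"wz":0},{"tx":-0.026,"ty":0.022,"tz":0.002,"wx":0,"wy":0,"wz":0},{"tx":-0.026,"ty":0.022,"tz":0.002,"wx":0,"wy":0,"wz":0},{"tx":-0.026,"ty":0.022,"tz":0.002,"wx":0,"wy":0,"wz":0},{"tx":-0.026,"ty":0.022,"tz":0.002,"wx":0,"wy":0,"wz":0},{"tx":-0.026,"ty":0.022,"tz":0.002,"wx":0,"wy":0,"wz":0},{"tx":-0.026,"ty":0.022,"tz":0.002,"wx":0,"wy":0,"wz":0},{"tx":-0.026,"ty":0.022,"tz":0.002,"wx":0,"wy":0,"wz":0},{"tx":-0.026,"ty":0.022,"tz":0.002,"wx":0,"wy":0,"wz":0},{"tx":-0.026,"ty":0.022,"tz":0.002,"wx":0,"wy":0,"wz":0}]' 100
python3 plan.py 599 -281 190 73.1
```

```text
clock: 2.78
position: [0.4445, 0.0758, 0.2189]
tcp_rot: [[0.291, 0.957, 0.001], [0.957, -0.291, -0.0], [0.0, 0.001, -1.0]]
ft_force: [1.1, -0.1, -0.6]
opening: 0.0881
t 2.78 p [444.5  75.8 218.9] yaw 73.09 tilt [ 0.0008 -0.    ] open 0.0881 F [ 1.1 -0.1 -0.6]
wz -0.01 then tx,ty,tz(mm) [-296.5  251.6   28.9] min rows 9.4
```

```bash
python3 -m pendant '[{"tx":-0.026,"ty":0.022,"tz":0.002,"wx":0,"wy":0,"wz":0},{"tx":-0.026,"ty":0.022,"tz":0.002,"wx":0,"wy":0,"wz":0},{"tx":-0.026,"ty":0.022,"tz":0.003,"wx":0,"wy":0,"wz":0},{"tx":-0.026,"ty":0.022,"tz":0.003,"wx":0,"wy":0,"wz":0},{"tx":-0.026,"ty":0.022,"tz":0.003,"wx":0,"wy":0,"wz":0},{"tx":-0.026,"ty":0.022,"tz":0.003,"wx":0,"wy":0,"wz":0},{"tx":-0.026,"ty":0.022,"tz":0.003,"wx":0,"wy":0,"wz":0},{"tx":-0.026,"ty":0.022,"tz":0.003,"wx":0,"wy":0,"wz":0},{"tx":-0.026,"ty":0.022,"tz":0.003,"wx":0,"wy":0,"wz":0},{"tx":-0.026,"ty":0.022,"tz":0.003,"wx":0,"wy":0,"wz":0},{"tx":-0.024,"ty":0.021,"tz":0.002,"wx":0,"wy":0,"wz":0},{"tx":-0.012,"ty":0.010,"tz":0,"wx":0,"wy":0,"wz":0},{"tx":0,"ty":0,"tz":0,"wx":0,"wy":0,"wz":0},{"tx":0,"ty":0,"tz":0,"wx":0,"wy":0,"wz":0}]' 
python3 plan.py 599 -281 110 73.1
python3 - <<'E'
from h import *
snap('wrist','w2.png')
for l in('hex_box','square_box','round_box','long_box','square_board'):print(l,[(np.round(r['position'],3).tolist(),round(r['score'],2)) for r in pinpoint(l,'wrist')[:3]])
E
```

```text
clock: 3.95
position: [0.5978, -0.279, 0.1881]
tcp_rot: [[0.292, 0.956, -0.001], [0.956, -0.292, 0.001], [0.001, -0.001, -1.0]]
ft_force: [0.1, 0.5, -0.7]
opening: 0.088
t 3.95 p [ 597.8 -279.   188.1] yaw 73.02 tilt [-0.0008  0.0009] open 0.088 F [ 0.1  0.5 -0.7]
wz -0.08 then tx,ty,tz(mm) [-1.5  1.7 78.1] min rows 1.9
hex_box [([0.702, -0.278, 0.001], 0.83), ([0.596, -0.284, 0.094], 0.65), ([0.691, -0.375, -0.005], 0.59)]
square_box [([0.59, -0.28, 0.045], 0.81), ([0.509, -0.262, 0.051], 0.39)]
round_box [([0.509, -0.261, 0.05], 0.91)]
long_box [([0.556, -0.268, -0.004], 0.68)]
square_board [([0.634, -0.124, 0.0], 0.94)]
```

View pics/w2.png

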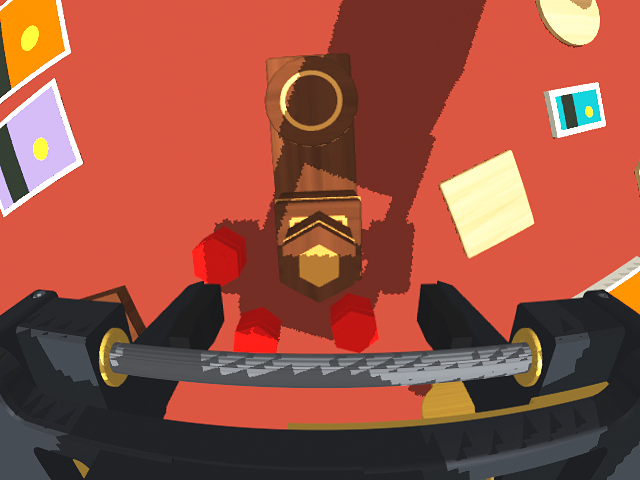

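The wrist view shows the hex at (318,258), centred between the jaws with its flats facing the fingers. The round box is at (310,100), the long box is vertical in the picture, and the decoys are clear of the finger path at this height. I'll descend and grip.

```bash
python3 -m pendant '[{"tx":-0.0015,"ty":0.0017,"tz":0.015,"wx":0,"wy":0,"wz":0},{"tx":0,"ty":0,"tz":0.025,"wx":0,"wy":0,"wz":0},{"tx":0,"ty":0,"tz":0.025,"wx":0,"wy":0,"wz":0},{"tx":0,"ty":0,"tz":0.013,"wx":0,"wy":0,"wz":0},{"tx":0,"ty":0,"tz":0,"wx":0,"wy":0,"wz":0}]'
python3 -m pendant '[{"tx":0,"ty":0,"tz":0,"wx":0,"wy":0,"wz":0},{"tx":0,"ty":0,"tz":0,"wx":0,"wy":0,"wz":0},{"tx":0,"ty":0,"tz":0,"wx":0,"wy":0,"wz":0},{"tx":0,"ty":0,"tz":0,"wx":0,"wy":0,"wz":0},{"tx":0,"ty":0,"tz":0,"wx":0,"wy":0,"wz":0},{"tx":0,"ty":0,"tz":0,"wx":0,"wy":0,"wz":0}]' 0
python3 plan.py 599 -281 190 73.1 660 117 80 50.8
```

```text
clock: 4.67
position: [0.5968, -0.2788, 0.1059]
tcp_rot: [[0.291, 0.957, -0.006], [0.957, -0.291, 0.004], [0.002, -0.007, -1.0]]
ft_force: [-0.5, 0.4, -0.3]
opening: 0.0882
clock: 5.17
position: [0.5996, -0.2809, 0.1116]
tcp_rot: [[0.291, 0.957, 0.001], [0.957, -0.291, -0.001], [-0.0, 0.001, -1.0]]
ft_force: [-0.1, -0.5, -0.2]
opening: 0.0501
t 5.17 p [ 599.6 -280.9  111.6] yaw 73.09 tilt [ 0.0011 -0.0008] open 0.0501 F [-0.1 -0.5 -0.2]
wz -0.01 then tx,ty,tz(mm) [ -0.3  -0.6 -78.4] min rows 1.9
wz 22.3 then tx,ty,tz(mm) [ 347.  -204.3  110. ] min rows 10.0
```

```bash
python3 -m pendant '[{"tx":0,"ty":0,"tz":0,"wx":0,"wy":0,"wz":0},{"tx":0,"ty":0,"tz":0,"wx":0,"wy":0,"wz":0},{"tx":0,"ty":0,"tz":0,"wx":0,"wy":0,"wz":0},{"tx":0,"ty":0,"tz":0,"wx":0,"wy":0,"wz":0},{"tx":0,"ty":0,"tz":-0.01,"wx":0,"wy":0,"wz":0},{"tx":0,"ty":0,"tz":-0.025,"wx":0,"wy":0,"wz":0},{"tx":0,"ty":0,"tz":-0.025,"wx":0,"wy":0,"wz":0},{"tx":0,"ty":0,"tz":0,"wx":0,"wy":0,"wz":5.6},{"tx":0,"ty":0,"tz":0,"wx":0,"wy":0,"wz":5.6},{"tx":0,"ty":0,"tz":0,"wx":0,"wy":0,"wz":5.6},{"tx":0,"ty":0,"tz":0,"wx":0,"wy":0,"wz":5.5},{"tx":0,"ty":0,"tz":0,"wx":0,"wy":0,"wz":0}]' 0
python3 plan.py 659 118 60 50.8
```

```text
clock: 6.17
position: [0.5992, -0.2806, 0.1711]
tcp_rot: [[0.635, 0.773, 0.0], [0.773, -0.635, -0.0], [0.0, 0.0, -1.0]]
ft_force: [-0.1, 0.3, -1.3]
opening: 0.0395
t 6.17 p [ 599.2 -280.6  171.1] yaw 50.6 tilt [ 0. -0.] open 0.0395 F [-0.1  0.3 -1.3]
wz -0.2 then tx,ty,tz(mm) [ 346.7 -205.6  111.1] min rows 10.0
```

```bash
python3 -m pendant '[{"tx":0.014,"ty":-0.008,"tz":0,"wx":0,"wy":0,"wz":0},{"tx":0.028,"ty":-0.0165,"tz":0,"wx":0,"wy":0,"wz":0},{"tx":0.028,"ty":-0.0165,"tz":0,"wx":0,"wy":0,"wz":0},{"tx":0.028,"ty":-0.0165,"tz":0.01,"wx":0,"wy":0,"wz":0},{"tx":0.028,"ty":-0.0165,"tz":0.012,"wx":0,"wy":0,"wz":0},{"tx":0.028,"ty":-0.0165,"tz":0.012,"wx":0,"wy":0,"wz":0},{"tx":0.028,"ty":-0.0165,"tz":0.012,"wx":0,"wy":0,"wz":0},{"tx":0.028,"ty":-0.0165,"tz":0.012,"wx":0,"wy":0,"wz":0},{"tx":0.028,"ty":-0.0165,"tz":0.012,"wx":0,"wy":0,"wz":0},{"tx":0.028,"ty":-0.0165,"tz":0.012,"wx":0,"wy":0,"wz":0},{"tx":0.028,"ty":-0.0165,"tz":0.012,"wx":0,"wy":0,"wz":0},{"tx":0.028,"ty":-0.0165,"tz":0.012,"wx":0,"wy":0,"wz":0},{"tx":0.017,"ty":-0.011,"tz":0.005,"wx":0,"wy":0,"wz":0},{"tx":0.008,"ty":-0.005,"tz":0,"wx":0,"wy":0,"wz":0},{"tx":0,"ty":0,"tz":0,"wx":0,"wy":0,"wz":0},{"tx":0,"ty":0,"tz":0,"wx":0,"wy":0,"wz":0},{"tx":0,"ty":0,"tz":0,"wx":0,"wy":0,"wz":0}]' 
python3 plan.py 659 118 25 50.8
python3 - <<'E'
from h import *
snap('wrist','w3.png')
for l in('hex_box','hex_board'):print(l,[(np.round(r['position'],3).tolist(),round(r['score'],2)) for r in pinpoint(l,'wrist')[:3]])
E
```

```text
clock: 7.58
position: [0.6598, 0.117, 0.0606]
tcp_rot: [[0.632, 0.775, 0.001], [0.775, -0.632, -0.0], [0.0, 0.001, -1.0]]
ft_force: [0.5, -0.8, -1.6]
opening: 0.0399
t 7.58 p [659.8 117.   60.6] yaw 50.79 tilt [ 0.0011 -0.0004] open 0.0399 F [ 0.5 -0.8 -1.6]
wz -0.01 then tx,ty,tz(mm) [ 0.3 -1.3 35.6] min rows 0.9
hex_box [([0.656, 0.112, 0.043], 0.84)]
hex_board [([0.664, 0.118, 0.002], 0.81)]
```

View pics/w3.png

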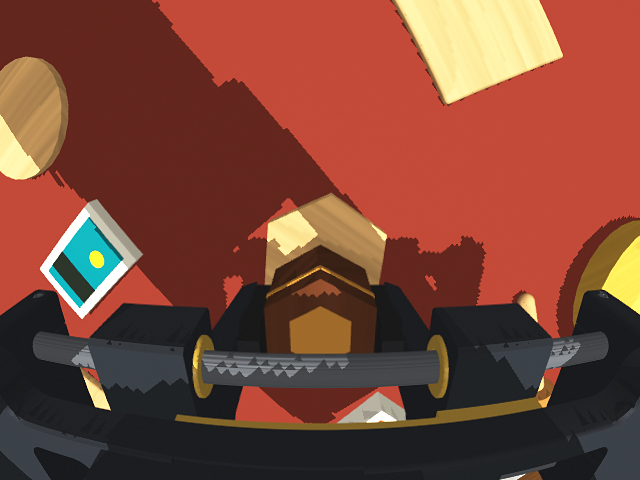

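The wrist view shows the hex held at (321,320) and the board with side edges at u=266 and 386, about 2 mm to the right (+tx). I'll correct that and set it down.

```bash
python3 -m pendant '[{"tx":0.002,"ty":-0.001,"tz":0.01,"wx":0,"wy":0,"wz":0},{"tx":0,"ty":0,"tz":0.015,"wx":0,"wy":0,"wz":0},{"tx":0,"ty":0,"tz":0.006,"wx":0,"wy":0,"wz":0},{"tx":0,"ty":0,"tz":0.003,"wx":0,"wy":0,"wz":0},{"tx":0,"ty":0,"tz":0,"wx":0,"wy":0,"wz":0},{"tx":0,"ty":0,"tz":0,"wx":0,"wy":0,"wz":0},{"tx":0,"ty":0,"tz":0,"wx":0,"wy":0,"wz":0}]'
python3 plan.py
```

```text
clock: 8.32
position: [0.6595, 0.1203, 0.025]
tcp_rot: [[0.632, 0.775, -0.001], [0.775, -0.632, 0.0], [-0.001, -0.001, -1.0]]
ft_force: [-0.7, 0.5, -2.2]
opening: 0.0398
t 8.32 p [659.5 120.3  25. ] yaw 50.8 tilt [-0.0008  0.    ] open 0.0398 F [-0.7  0.5 -2.2]
```

```bash
python3 -m pendant '[{"tx":0,"ty":0,"tz":0.0005,"wx":0,"wy":0,"wz":0},{"tx":0,"ty":0,"tz":0,"wx":0,"wy":0,"wz":0},{"tx":0,"ty":0,"tz":0,"wx":0,"wy":0,"wz":0},{"tx":0,"ty":0,"tz":0,"wx":0,"wy":0,"wz":0},{"tx":0,"ty":0,"tz":0,"wx":0,"wy":0,"wz":0},{"tx":0,"ty":0,"tz":0,"wx":0,"wy":0,"wz":0},{"tx":0,"ty":0,"tz":-0.015,"wx":0,"wy":0,"wz":0},{"tx":0,"ty":0,"tz":-0.03,"wx":0,"wy":0,"wz":0},{"tx":0,"ty":0,"tz":-0.035,"wx":0,"wy":0,"wz":0},{"tx":0,"ty":0,"tz":-0.035,"wx":0,"wy":0,"wz":0},{"tx":0,"ty":0,"tz":-0.01,"wx":0,"wy":0,"wz":-6.2},{"tx":0,"ty":0,"tz":0,"wx":0,"wy":0,"wz":-6.2},{"tx":0,"ty":0,"tz":0,"wx":0,"wy":0,"wz":-6.2},{"tx":0,"ty":0,"tz":0,"wx":0,"wy":0,"wz":-6.2},{"tx":0,"ty":0,"tz":0,"wx":0,"wy":0,"wz":0}]' 100
python3 plan.py 597 -280.5 150 75.6
```

```text
clock: 9.57
position: [0.6601, 0.1203, 0.1518]
tcp_rot: [[0.245, 0.97, 0.001], [0.97, -0.245, -0.0], [0.0, 0.001, -1.0]]
ft_force: [-0.9, 0.3, -0.2]
opening: 0.0887
t 9.57 p [660.1 120.3 151.8] yaw 75.82 tilt [ 0.0014 -0.    ] open 0.0887 F [-0.9  0.3 -0.2]
wz 0.22 then tx,ty,tz(mm) [-403.9   38.6    1.8] min rows 9.7
```

```bash
python3 -m pendant '[{"tx":-0.014,"ty":0.0026,"tz":0,"wx":0,"wy":0,"wz":0},{"tx":-0.031,"ty":0.003,"tz":0,"wx":0,"wy":0,"wz":0},{"tx":-0.031,"ty":0.003,"tz":0,"wx":0,"wy":0,"wz":0},{"tx":-0.031,"ty":0.003,"tz":0,"wx":0,"wy":0,"wz":0},{"tx":-0.031,"ty":0.003,"tz":0,"wx":0,"wy":0,"wz":0},{"tx":-0.031,"ty":0.003,"tz":0,"wx":0,"wy":0,"wz":0},{"tx":-0.031,"ty":0.003,"tz":0,"wx":0,"wy":0,"wz":0},{"tx":-0.031,"ty":0.003,"tz":0,"wx":0,"wy":0,"wz":0},{"tx":-0.031,"ty":0.003,"tz":0,"wx":0,"wy":0,"wz":0},{"tx":-0.031,"ty":0.003,"tz":0,"wx":0,"wy":0,"wz":0},{"tx":-0.031,"ty":0.003,"tz":0,"wx":0,"wy":0,"wz":0},{"tx":-0.031,"ty":0.003,"tz":0,"wx":0,"wy":0,"wz":0},{"tx":-0.031,"ty":0.003,"tz":0,"wx":0,"wy":0,"wz":0},{"tx":-0.012,"ty":0,"tz":0,"wx":0,"wy":0,"wz":0},{"tx":-0.006,"ty":0,"tz":0,"wx":0,"wy":0,"wz":0},{"tx":0,"ty":0,"tz":0,"wx":0,"wy":0,"wz":0},{"tx":0,"ty":0,"tz":0,"wx":0,"wy":0,"wz":0},{"tx":0,"ty":0,"tz":0,"wx":0,"wy":0,"wz":0}]'
python3 plan.py 597 -280.5 71 75.2
python3 - <<'E'
from h import *
snap('wrist','w4.png')
for c in('wrist','scene'):
    snap(c)
    for l in('square_box','round_box','long_box'):print(l,[(np.round(r['position'],3).tolist(),round(r['score'],2)) for r in pinpoint(l,c)[:3]])
E
```

```text
clock: 11.07
position: [0.597, -0.2791, 0.1502]
tcp_rot: [[0.248, 0.969, -0.0], [0.969, -0.248, 0.001], [0.001, -0.0, -1.0]]
ft_force: [-0.3, -0.0, -0.1]
opening: 0.0877
t 11.07 p [ 597.  -279.1  150.2] yaw 75.64 tilt [-0.0003  0.0006] open 0.0877 F [-0.3 -0.  -0.1]
wz 0.44 then tx,ty,tz(mm) [-1.4  0.4 79.2] min rows 1.9
square_box [([0.591, -0.281, 0.047], 0.9)]
round_box [([0.508, -0.262, 0.052], 0.95)]
long_box [([0.557, -0.27, -0.003], 0.77)]
square_box [([0.594, -0.282, 0.049], 0.7)]
round_box [([0.507, -0.259, 0.056], 0.62)]
long_box [([0.555, -0.273, -0.003], 0.96)]
```

View pics/w4.png

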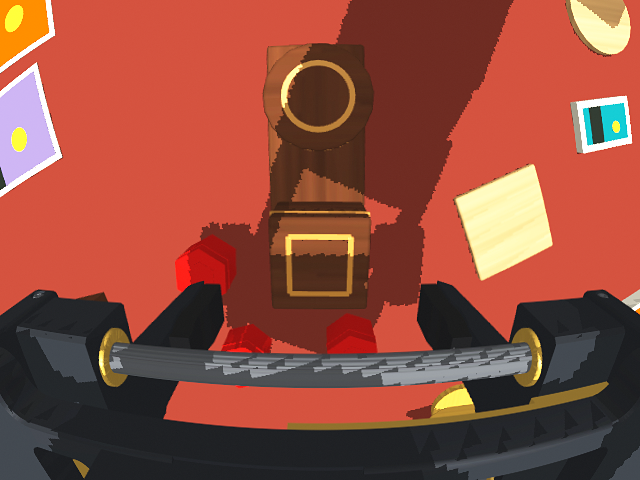

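The wrist view shows the square box at (320,262), centred between the jaws and square to them. The decoys at (206,265) and (350,333) lie below the fingertip height, so I'll descend and grip.

```bash
python3 -m pendant '[{"tx":-0.0015,"ty":0.0008,"tz":0.014,"wx":0,"wy":0,"wz":0.4},{"tx":0,"ty":0,"tz":0.025,"wx":0,"wy":0,"wz":0},{"tx":0,"ty":0,"tz":0.025,"wx":0,"wy":0,"wz":0},{"tx":0,"ty":0,"tz":0.013,"wx":0,"wy":0,"wz":0},{"tx":0,"ty":0,"tz":0.002,"wx":0,"wy":0,"wz":0},{"tx":0,"ty":0,"tz":0,"wx":0,"wy":0,"wz":0},{"tx":0,"ty":0,"tz":0,"wx":0,"wy":0,"wz":0}]'
python3 -m pendant '[{"tx":0,"ty":0,"tz":0,"wx":0,"wy":0,"wz":0},{"tx":0,"ty":0,"tz":0,"wx":0,"wy":0,"wz":0},{"tx":0,"ty":0,"tz":0,"wx":0,"wy":0,"wz":0},{"tx":0,"ty":0,"tz":0,"wx":0,"wy":0,"wz":0},{"tx":0,"ty":0,"tz":0,"wx":0,"wy":0,"wz":0},{"tx":0,"ty":0,"tz":0,"wx":0,"wy":0,"wz":0},{"tx":0,"ty":0,"tz":0,"wx":0,"wy":0,"wz":0},{"tx":0,"ty":0,"tz":0,"wx":0,"wy":0,"wz":0}]' 0
python3 plan.py 597.5 -281 130 75.2 637 -124 65 100.8
```

```text
clock: 12.1
position: [0.5977, -0.2827, 0.072]
tcp_rot: [[0.256, 0.967, 0.001], [0.967, -0.256, -0.001], [-0.0, 0.001, -1.0]]
ft_force: [-0.2, -1.4, 0.7]
opening: 0.0879
clock: 12.77
position: [0.5975, -0.2821, 0.0718]
tcp_rot: [[0.255, 0.967, 0.001], [0.967, -0.255, -0.0], [0.0, 0.001, -1.0]]
ft_force: [0.2, 2.7, 4.8]
opening: 0.0559
t 12.77 p [ 597.5 -282.1   71.8] yaw 75.2 tilt [ 0.0007 -0.    ] open 0.0559 F [0.2 2.7 4.8]
wz -0.0 then tx,ty,tz(mm) [  1.1  -0.3 -58.2] min rows 1.4
wz -25.6 then tx,ty,tz(mm) [146.8  68.2  65. ] min rows 4.2
```

```bash
python3 -m pendant '[{"tx":0,"ty":0,"tz":0,"wx":0,"wy":0,"wz":0},{"tx":0,"ty":0,"tz":-0.01,"wx":0,"wy":0,"wz":0},{"tx":0,"ty":0,"tz":-0.02,"wx":0,"wy":0,"wz":0},{"tx":0,"ty":0,"tz":-0.03,"wx":0,"wy":0,"wz":0},{"tx":0,"ty":0,"tz":0,"wx":0,"wy":0,"wz":-6.4},{"tx":0,"ty":0,"tz":0,"wx":0,"wy":0,"wz":-6.4},{"tx":0,"ty":0,"tz":0,"wx":0,"wy":0,"wz":-6.4},{"tx":0,"ty":0,"tz":0,"wx":0,"wy":0,"wz":-6.4},{"tx":0,"ty":0,"tz":0,"wx":0,"wy":0,"wz":0},{"tx":0,"ty":0,"tz":0,"wx":0,"wy":0,"wz":0}]' 0
python3 - <<'E'
from h import *
im=cv2.imread('pics/top0.png'); p=imaging.camera_params('top'); hsv=cv2.cvtColor(im,cv2.COLOR_BGR2HSV)
R=np.array(p['R']);t=np.array(p['t']);f=240/np.tan(np.radians(p['vfov']/2));C=-R.T@t
def w(uv,z=.008):
    r=np.c_[(uv[:,0]-p['cx'])/f,(uv[:,1]-p['cy'])/f,np.ones(len(uv))]@R
    return (C+r*((z-C[2])/r[:,2])[:,None])[:,:2]
m=cv2.inRange(hsv,(15,50,200),(32,140,255))
for n,x,y in(('long',200,248),('sq',368,210),('round',307,282),('hex',268,202)):
    k,lab=cv2.connectedComponents(m); mm=(lab==lab[y,x]).astype(np.uint8)
    c=max(cv2.findContours(mm,0,cv2.CHAIN_APPROX_NONE)[0],key=cv2.contourArea)[:,0].astype(float)
    W=(w(c)*1000).astype(np.float32); r=cv2.minAreaRect(W); M=cv2.moments(W)
    v,u=np.nonzero(mm); A=w(np.c_[u,v].astype(float))*1000
    e,V=np.linalg.eigh(np.cov(A.T))
    print(n,np.round(r[0],1),np.round(r[1],1),round(r[2],1),'mean',A.mean(0).round(1),'major',np.degrees(np.arctan2(*V[::-1,1])).round(1))
E
python3 plan.py 637 -124 65 100.8
```

```text
clock: 13.6
position: [0.5969, -0.2823, 0.1311]
tcp_rot: [[-0.184, 0.983, -0.001], [0.983, 0.184, 0.0], [0.0, -0.001, -1.0]]
ft_force: [0.7, 0.4, -1.7]
opening: 0.0556
long [547.7 286.2] [ 85.2 194.1] 77.3 mean [546.6 286.3] major 167.3
sq [ 635.4 -123.7] [80.6 79.8] 9.8 mean [ 635.1 -123.8] major -171.8
round [460.6  25.3] [76.8 81.6] 89.4 mean [461.   25.2] major 174.0
hex [659.3 119.4] [71.3 64.2] 15.4 mean [658.9 119.2] major 94.5
t 13.6 p [ 596.9 -282.3  131.1] yaw 100.6 tilt [-0.0006  0.    ] open 0.0556 F [ 0.7  0.4 -1.7]
wz -0.2 then tx,ty,tz(mm) [148.   69.1  66.1] min rows 4.2
```

```bash
python3 -m pendant '[{"tx":0.014,"ty":0.006,"tz":0,"wx":0,"wy":0,"wz":0},{"tx":0.026,"ty":0.012,"tz":0.01,"wx":0,"wy":0,"wz":0},{"tx":0.026,"ty":0.012,"tz":0.012,"wx":0,"wy":0,"wz":0},{"tx":0.026,"ty":0.012,"tz":0.012,"wx":0,"wy":0,"wz":0},{"tx":0.026,"ty":0.012,"tz":0.012,"wx":0,"wy":0,"wz":0},{"tx":0.02,"ty":0.01,"tz":0.01,"wx":0,"wy":0,"wz":0},{"tx":0.01,"ty":0.004,"tz":0.01,"wx":0,"wy":0,"wz":0},{"tx":0,"ty":0,"tz":0,"wx":0,"wy":0,"wz":0},{"tx":0,"ty":0,"tz":0,"wx":0,"wy":0,"wz":0},{"tx":0,"ty":0,"tz":0,"wx":0,"wy":0,"wz":0}]' 0
python3 plan.py 636 -124 30 100.3
python3 - <<'E'
from h import *
snap('wrist','w5.png')
for l in('square_box','square_board'):print(l,[(np.round(r['position'],3).tolist(),round(r['score'],2)) for r in pinpoint(l,'wrist')[:3]])
E
```

```text
clock: 14.43
position: [0.6365, -0.1253, 0.0658]
tcp_rot: [[-0.186, 0.983, 0.001], [0.983, 0.186, -0.001], [-0.001, 0.001, -1.0]]
ft_force: [0.5, -0.8, -0.9]
opening: 0.0558
t 14.43 p [ 636.5 -125.3   65.8] yaw 100.73 tilt [ 0.0007 -0.0008] open 0.0558 F [ 0.5 -0.8 -0.9]
wz 0.43 then tx,ty,tz(mm) [ 1.4 -0.2 35.8] min rows 0.9
square_box [([0.629, -0.125, 0.042], 0.74)]
square_board []
```

View pics/w5.png

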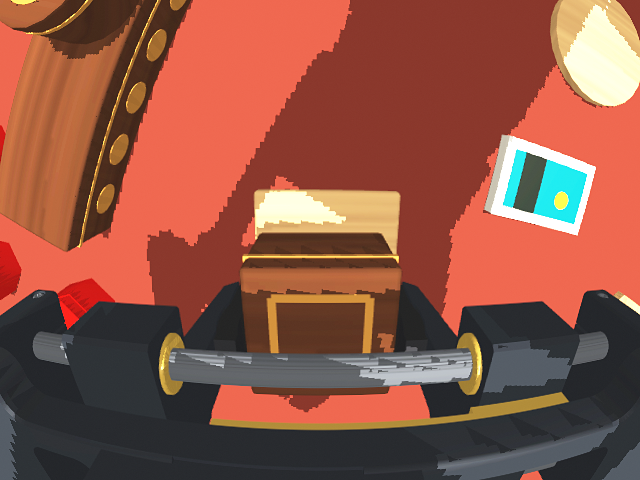

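The wrist view shows the box at (320,310) and the board's far corners at about (254,190) and (400,191), slightly to the right. I'll compute that offset.

```bash
cat >> h.py <<'E'
def wray(p,uv,z):
    f=240/np.tan(np.radians(p['vfov']/2)); R=np.array(p['R']); C=-R.T@p['t']; out=[]
    for u,v in uv:
        a,b=u-p['cx'],v-p['cy']; r=np.hypot(a,b); th=r/f
        D=np.array([a/r*np.sin(th),b/r*np.sin(th),np.cos(th)])@R; out.append((C+D*((z-C[2])/D[2]))*1000)
    return np.array(out)
def tool(W):
    s=readout.state(); return (W/1000-np.array(s['position']))@np.array(s['tcp_rot'])*1000
E
python3 - <<'E'
from h import *
p=imaging.camera_params('wrist'); print(p['vfov'],p['cx'],p['cy'],tool(-np.array(p['R']).T@p['t']*1000).round(1))
im=cv2.imread('pics/w5.png'); hsv=cv2.cvtColor(im,cv2.COLOR_BGR2HSV)
print(np.round(tool(wray(p,[(254,190),(400,191)],.008)),1)); print('box top',np.round(tool(wray(p,[(241,268),(400,268)],.089)),1))
E
```

```text
65.70646984690485 320.134736812291 237.13592589219934 [   0.3  -73.8 -137.4]
[[-35.3 -41.2  58.2]
 [ 43.4 -40.9  58.1]]
box top [[-26.3 -28.4 -22.8]
 [ 27.2 -28.4 -22.9]]
```

```bash
python3 -m pendant '[{"tx":0.0025,"ty":-0.0005,"tz":0.01,"wx":0,"wy":0,"wz":0},{"tx":0,"ty":0,"tz":0.013,"wx":0,"wy":0,"wz":0},{"tx":0,"ty":0,"tz":0.007,"wx":0,"wy":0,"wz":0},{"tx":0,"ty":0,"tz":0.004,"wx":0,"wy":0,"wz":0},{"tx":0,"ty":0,"tz":0.001,"wx":0,"wy":0,"wz":0},{"tx":0,"ty":0,"tz":0,"wx":0,"wy":0,"wz":0},{"tx":0,"ty":0,"tz":0,"wx":0,"wy":0,"wz":0}]'
python3 plan.py
python3 -m pendant '[{"tx":0,"ty":0,"tz":0,"wx":0,"wy":0,"wz":0},{"tx":0,"ty":0,"tz":0,"wx":0,"wy":0,"wz":0},{"tx":0,"ty":0,"tz":0,"wx":0,"wy":0,"wz":0},{"tx":0,"ty":0,"tz":0,"wx":0,"wy":0,"wz":0},{"tx":0,"ty":0,"tz":0,"wx":0,"wy":0,"wz":0},{"tx":0,"ty":0,"tz":0,"wx":0,"wy":0,"wz":0},{"tx":0,"ty":0,"tz":-0.015,"wx":0,"wy":0,"wz":0},{"tx":0,"ty":0,"tz":-0.03,"wx":0,"wy":0,"wz":0},{"tx":0,"ty":0,"tz":-0.035,"wx":0,"wy":0,"wz":0},{"tx":0,"ty":0,"tz":-0.035,"wx":0,"wy":0,"wz":0},{"tx":0,"ty":0,"tz":0,"wx":0,"wy":0,"wz":6.1},{"tx":0,"ty":0,"tz":0,"wx":0,"wy":0,"wz":6.1},{"tx":0,"ty":0,"tz":0,"wx":0,"wy":0,"wz":6.1},{"tx":0,"ty":0,"tz":0,"wx":0,"wy":0,"wz":6.1},{"tx":0,"ty":0,"tz":0,"wx":0,"wy":0,"wz":0},{"tx":0,"ty":0,"tz":0,"wx":0,"wy":0,"wz":0}]' 100
python3 plan.py 509 -260 145 76.3
```

```text
clock: 15.17
position: [0.6348, -0.1217, 0.0298]
tcp_rot: [[-0.187, 0.982, -0.001], [0.982, 0.187, 0.0], [0.001, -0.001, -1.0]]
ft_force: [-1.1, 0.3, 1.3]
opening: 0.0559
t 15.17 p [ 634.8 -121.7   29.8] yaw 100.8 tilt [-0.0012  0.0003] open 0.0559 F [-1.1  0.3  1.3]
clock: 16.5
position: [0.6355, -0.1218, 0.1463]
tcp_rot: [[0.232, 0.973, 0.001], [0.973, -0.232, -0.0], [-0.0, 0.001, -1.0]]
ft_force: [0.1, -0.4, -0.0]
opening: 0.0883
t 16.5 p [ 635.5 -121.8  146.3] yaw 76.58 tilt [ 0.001  -0.0004] open 0.0883 F [ 0.1 -0.4 -0. ]
wz 0.28 then tx,ty,tz(mm) [-164.2  -90.2    1.3] min rows 4.5
```

```bash
python3 -m pendant '[{"tx":-0.011,"ty":-0.006,"tz":0,"wx":0,"wy":0,"wz":0.3},{"tx":-0.027,"ty":-0.015,"tz":0,"wx":0,"wy":0,"wz":0},{"tx":-0.027,"ty":-0.015,"tz":0,"wx":0,"wy":0,"wz":0},{"tx":-0.027,"ty":-0.015,"tz":0,"wx":0,"wy":0,"wz":0},{"tx":-0.027,"ty":-0.015,"tz":0,"wx":0,"wy":0,"wz":0},{"tx":-0.027,"ty":-0.015,"tz":0,"wx":0,"wy":0,"wz":0},{"tx":-0.012,"ty":-0.006,"tz":0,"wx":0,"wy":0,"wz":0},{"tx":-0.006,"ty":-0.003,"tz":0,"wx":0,"wy":0,"wz":0},{"tx":0,"ty":0,"tz":0,"wx":0,"wy":0,"wz":0},{"tx":0,"ty":0,"tz":0,"wx":0,"wy":0,"wz":0},{"tx":0,"ty":0,"tz":0,"wx":0,"wy":0,"wz":0}]'
python3 plan.py 509 -260 72 76.3
python3 - <<'E'
from h import *
snap('wrist','w6.png')
for l in('round_box','long_box'):print(l,[(np.round(r['position'],3).tolist(),round(r['score'],2)) for r in pinpoint(l,'wrist')[:3]])
im,d,p=snap('top','top1.png')
P=cloud(d,p)
for n,c,z in(('sq',(.635,-.123),.053),('hex',(.66,.119),.046),('long',(.56,-.27),.05)):
    m=(abs(P[...,2]-z)<.005)&(np.hypot(P[...,0]-c[0],P[...,1]-c[1])<(.1 if n=='long' else .045))
    if m.sum(): r=cv2.minAreaRect((P[m][:,:2]*1000).astype(np.float32)); print(n,m.sum(),np.round(r[0],1),np.round(r[1],1),round(r[2],1))
E
```

```text
clock: 17.42
position: [0.5093, -0.2585, 0.1452]
tcp_rot: [[0.239, 0.971, 0.0], [0.971, -0.239, 0.0], [0.0, 0.0, -1.0]]
ft_force: [-1.0, 0.7, -0.1]
opening: 0.088
t 17.42 p [ 509.3 -258.5  145.2] yaw 76.17 tilt [0.0003 0.0003] open 0.088 F [-1.   0.7 -0.1]
wz -0.13 then tx,ty,tz(mm) [-1.5  0.1 73.2] min rows 1.8
round_box [([0.509, -0.261, 0.052], 0.89), ([0.46, 0.024, -0.002], 0.39)]
long_box []
sq 542 [ 635.3 -123.8] [56.7 56.2] 11.2
hex 242 [658.9 119.3] [44.5 39.6] 21.4
long 259 [ 605.7 -260.6] [31.3 82.4] 62.3
```

View pics/w6.png

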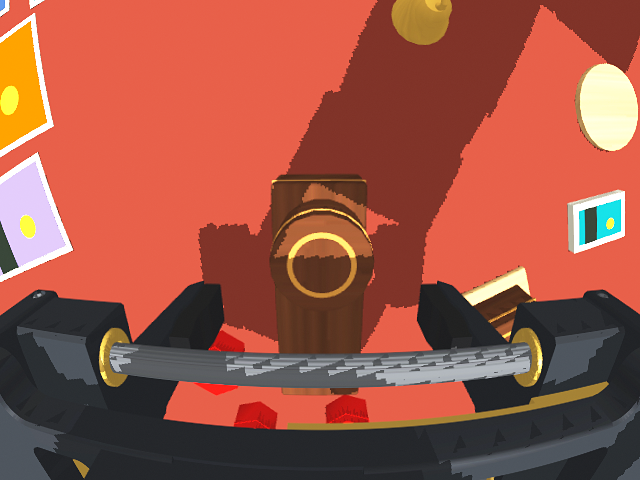

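The wrist view shows the round box at (322,265), centred between the jaws, with the long box under it. In the top camera, the placed square (635.3,-123.8) and hex (658.9,119.3) match their boards to about 1 mm. I'll grip the round box.

```bash
python3 -m pendant '[{"tx":0,"ty":0.0005,"tz":0.014,"wx":0,"wy":0,"wz":0},{"tx":0,"ty":0,"tz":0.025,"wx":0,"wy":0,"wz":0},{"tx":0,"ty":0,"tz":0.022,"wx":0,"wy":0,"wz":0},{"tx":0,"ty":0,"tz":0.01,"wx":0,"wy":0,"wz":0},{"tx":0,"ty":0,"tz":0.002,"wx":0,"wy":0,"wz":0},{"tx":0,"ty":0,"tz":0,"wx":0,"wy":0,"wz":0},{"tx":0,"ty":0,"tz":0,"wx":0,"wy":0,"wz":0}]'
python3 -m pendant '[{"tx":0,"ty":0,"tz":0,"wx":0,"wy":0,"wz":0},{"tx":0,"ty":0,"tz":0,"wx":0,"wy":0,"wz":0},{"tx":0,"ty":0,"tz":0,"wx":0,"wy":0,"wz":0},{"tx":0,"ty":0,"tz":0,"wx":0,"wy":0,"wz":0},{"tx":0,"ty":0,"tz":0,"wx":0,"wy":0,"wz":0},{"tx":0,"ty":0,"tz":0,"wx":0,"wy":0,"wz":0},{"tx":0,"ty":0,"tz":0,"wx":0,"wy":0,"wz":0},{"tx":0,"ty":0,"tz":0,"wx":0,"wy":0,"wz":0}]' 0
python3 plan.py 509 -258.5 135 76.3 461 26.5 70 76.3
```

```text
clock: 18.2
position: [0.5098, -0.2598, 0.0732]
tcp_rot: [[0.24, 0.971, 0.001], [0.971, -0.24, -0.001], [-0.001, 0.001, -1.0]]
ft_force: [0.8, -0.3, 0.6]
opening: 0.0883
clock: 18.87
position: [0.5093, -0.2595, 0.0727]
tcp_rot: [[0.24, 0.971, 0.0], [0.971, -0.24, -0.0], [0.0, 0.0, -1.0]]
ft_force: [-1.1, 1.2, 6.1]
opening: 0.0573
t 18.87 p [ 509.3 -259.5   72.7] yaw 76.09 tilt [ 0.0005 -0.0001] open 0.0573 F [-1.1  1.2  6.1]
wz -0.21 then tx,ty,tz(mm) [  0.9  -0.5 -62.3] min rows 1.5
wz -0.0 then tx,ty,tz(mm) [ 265.5 -114.1   65. ] min rows 7.1
```

```bash
python3 -m pendant '[{"tx":0,"ty":0,"tz":0,"wx":0,"wy":0,"wz":0},{"tx":0,"ty":0,"tz":-0.01,"wx":0,"wy":0,"wz":0},{"tx":0,"ty":0,"tz":-0.02,"wx":0,"wy":0,"wz":0},{"tx":0,"ty":0,"tz":-0.03,"wx":0,"wy":0,"wz":0},{"tx":0.014,"ty":-0.006,"tz":0,"wx":0,"wy":0,"wz":0},{"tx":0.028,"ty":-0.012,"tz":0,"wx":0,"wy":0,"wz":0},{"tx":0.028,"ty":-0.012,"tz":0,"wx":0,"wy":0,"wz":0},{"tx":0.028,"ty":-0.012,"tz":0.01,"wx":0,"wy":0,"wz":0},{"tx":0.028,"ty":-0.012,"tz":0.01,"wx":0,"wy":0,"wz":0},{"tx":0.028,"ty":-0.012,"tz":0.01,"wx":0,"wy":0,"wz":0},{"tx":0.028,"ty":-0.012,"tz":0.01,"wx":0,"wy":0,"wz":0},{"tx":0.028,"ty":-0.012,"tz":0.01,"wx":0,"wy":0,"wz":0},{"tx":0.028,"ty":-0.012,"tz":0.01,"wx":0,"wy":0,"wz":0},{"tx":0.018,"ty":-0.008,"tz":0.003,"wx":0,"wy":0,"wz":0},{"tx":0.009,"ty":-0.004,"tz":0,"wx":0,"wy":0,"wz":0},{"tx":0,"ty":0,"tz":0,"wx":0,"wy":0,"wz":0},{"tx":0,"ty":0,"tz":0,"wx":0,"wy":0,"wz":0},{"tx":0,"ty":0,"tz":0,"wx":0,"wy":0,"wz":0}]' 0
python3 plan.py 461 26.5 31 76.3
python3 - <<'E'
from h import *
snap('wrist','w7.png')
E
```

```text
clock: 20.37
position: [0.463, 0.0241, 0.0699]
tcp_rot: [[0.241, 0.971, 0.002], [0.971, -0.241, -0.001], [-0.0, 0.002, -1.0]]
ft_force: [0.1, 0.1, -1.7]
opening: 0.0574
t 20.37 p [463.   24.1  69.9] yaw 76.07 tilt [ 0.0016 -0.0008] open 0.0574 F [ 0.1  0.1 -1.7]
wz -0.23 then tx,ty,tz(mm) [ 1.9 -2.5 38.9] min rows 0.9
```

View pics/w7.png

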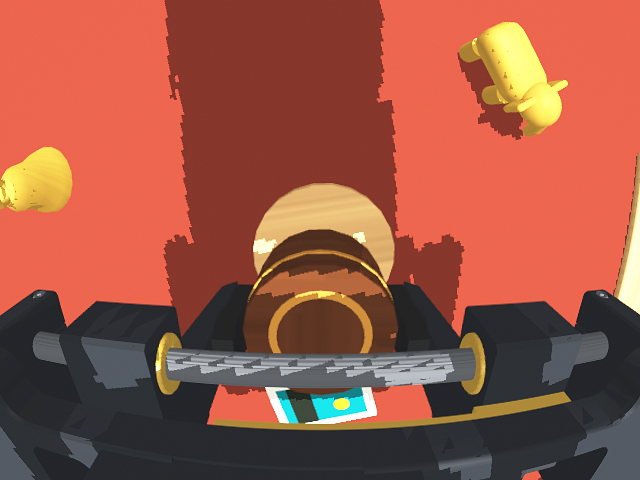

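The wrist view shows the round box at (320,330) and the board disc spanning u=253-395 with its far edge at v=183. The offset calculation comes next.

Run:
```python
from h import *
p=imaging.camera_params('wrist')
im=cv2.cvtColor(cv2.imread('pics/w7.png'),cv2.COLOR_BGR2HSV)
m=cv2.inRange(im,(13,40,120),(32,170,255)); m[:, :240]=0; m[:,410:]=0; m[:170]=0; m[255:]=0
pts=[]
for u in range(262,390,6):
    v=np.nonzero(m[:,u])[0]
    if len(v): pts.append((u,v[0]-.5))
T=tool(wray(p,pts,.008))[:,:2]
from scipy.optimize import least_squares
r=least_squares(lambda c:np.hypot(*(T-c).T)-41,[0,0],loss='soft_l1'); print(r.x,abs(r.fun).max())
B=tool(wray(p,[(244,320),(397,320)],.093)); print(B.round(1))
```

```text
[ 2.42769206 -3.41491171] 0.7614552901779632
[[-26.5  -8.7 -23.2]
 [ 28.   -8.7 -23.2]]
```

```bash
python3 -m pendant '[{"tx":0.002,"ty":-0.003,"tz":0.01,"wx":0,"wy":0,"wz":0},{"tx":0,"ty":0,"tz":0.015,"wx":0,"wy":0,"wz":0},{"tx":0,"ty":0,"tz":0.008,"wx":0,"wy":0,"wz":0},{"tx":0,"ty":0,"tz":0.004,"wx":0,"wy":0,"wz":0},{"tx":0,"ty":0,"tz":0.002,"wx":0,"wy":0,"wz":0},{"tx":0,"ty":0,"tz":0,"wx":0,"wy":0,"wz":0},{"tx":0,"ty":0,"tz":0,"wx":0,"wy":0,"wz":0}]'
python3 plan.py
python3 -m pendant '[{"tx":0,"ty":0,"tz":0,"wx":0,"wy":0,"wz":0},{"tx":0,"ty":0,"tz":0,"wx":0,"wy":0,"wz":0},{"tx":0,"ty":0,"tz":0,"wx":0,"wy":0,"wz":0},{"tx":0,"ty":0,"tz":0,"wx":0,"wy":0,"wz":0},{"tx":0,"ty":0,"tz":0,"wx":0,"wy":0,"wz":0},{"tx":0,"ty":0,"tz":0,"wx":0,"wy":0,"wz":0},{"tx":0,"ty":0,"tz":-0.015,"wx":0,"wy":0,"wz":0},{"tx":0,"ty":0,"tz":-0.03,"wx":0,"wy":0,"wz":0},{"tx":0,"ty":0,"tz":-0.035,"wx":0,"wy":0,"wz":0},{"tx":0,"ty":0,"tz":-0.02,"wx":0,"wy":0,"wz":0},{"tx":0,"ty":0,"tz":0,"wx":0,"wy":0,"wz":0},{"tx":0,"ty":0,"tz":0,"wx":0,"wy":0,"wz":0}]' 100
python3 plan.py 555 -270.5 130 76.3
```

```text
clock: 21.0
position: [0.4585, 0.0275, 0.0305]
tcp_rot: [[0.24, 0.971, -0.003], [0.971, -0.24, -0.0], [-0.001, -0.003, -1.0]]
ft_force: [-7.6, -1.2, 12.1]
opening: 0.0574
t 21.0 p [458.5  27.5  30.5] yaw 76.08 tilt [-0.0034 -0.0001] open 0.0574 F [-7.6 -1.2 12.1]
clock: 22.0
position: [0.4606, 0.0277, 0.1313]
tcp_rot: [[0.24, 0.971, 0.003], [0.971, -0.24, -0.001], [0.0, 0.003, -1.0]]
ft_force: [-0.2, -0.8, -0.2]
opening: 0.0879
t 22.0 p [460.6  27.7 131.3] yaw 76.11 tilt [ 0.0031 -0.0006] open 0.0879 F [-0.2 -0.8 -0.2]
wz -0.19 then tx,ty,tz(mm) [-267.3  162.4    1.3] min rows 7.5
```

```bash
python3 -m pendant '[{"tx":-0.013,"ty":0.008,"tz":0,"wx":0,"wy":0,"wz":-0.2},{"tx":-0.027,"ty":0.0163,"tz":0,"wx":0,"wy":0,"wz":0},{"tx":-0.027,"ty":0.0163,"tz":0,"wx":0,"wy":0,"wz":0},{"tx":-0.027,"ty":0.0163,"tz":0,"wx":0,"wy":0,"wz":0},{"tx":-0.027,"ty":0.0163,"tz":0,"wx":0,"wy":0,"wz":0},{"tx":-0.027,"ty":0.0163,"tz":0,"wx":0,"wy":0,"wz":0},{"tx":-0.027,"ty":0.0163,"tz":0,"wx":0,"wy":0,"wz":0},{"tx":-0.027,"ty":0.0163,"tz":0,"wx":0,"wy":0,"wz":0},{"tx":-0.027,"ty":0.0163,"tz":0,"wx":0,"wy":0,"wz":0},{"tx":-0.027,"ty":0.0163,"tz":0,"wx":0,"wy":0,"wz":0},{"tx":-0.008,"ty":0.005,"tz":0,"wx":0,"wy":0,"wz":0},{"tx":-0.003,"ty":0.002,"tz":0,"wx":0,"wy":0,"wz":0},{"tx":0,"ty":0,"tz":0,"wx":0,"wy":0,"wz":0},{"tx":0,"ty":0,"tz":0,"wx":0,"wy":0,"wz":0},{"tx":0,"ty":0,"tz":0,"wx":0,"wy":0,"wz":0}]'
python3 plan.py 555 -270.5 30 76.3
python3 - <<'E'
from h import *
snap('wrist','w8.png')
for l in('long_box',):print(l,[(np.round(r['position'],3).tolist(),round(r['score'],2)) for r in pinpoint(l,'wrist')[:3]])
im,d,p=snap('top','top2.png')
P=cloud(d,p)
for n,c,z,r0 in(('sq',(.635,-.123),.053,.045),('hex',(.66,.119),.046,.045),('round',(.461,.026),.053,.045)):
    m=(abs(P[...,2]-z)<.005)&(np.hypot(P[...,0]-c[0],P[...,1]-c[1])<r0)
    if m.sum(): r=cv2.minAreaRect((P[m][:,:2]*1000).astype(np.float32)); print(n,m.sum(),np.round(r[0],1),np.round(r[1],1),round(r[2],1))
E
```

```text
clock: 23.25
position: [0.5529, -0.2681, 0.1295]
tcp_rot: [[0.236, 0.972, -0.001], [0.972, -0.236, 0.001], [0.001, -0.002, -1.0]]
ft_force: [-0.1, 0.2, 0.6]
opening: 0.0883
t 23.25 p [ 552.9 -268.1  129.5] yaw 76.37 tilt [-0.0013  0.0013] open 0.0883 F [-0.1  0.2  0.6]
wz 0.07 then tx,ty,tz(mm) [-1.8  2.6 99.5] min rows 2.4
long_box [([0.556, -0.271, 0.001], 0.73)]
sq 544 [ 635.1 -123.7] [56.1 56.4] 10.8
hex 243 [659.5 119.6] [44.7 39.7] 21.4
round 475 [458.1  25.7] [55.5 57.5] 89.5
```

View pics/w8.png

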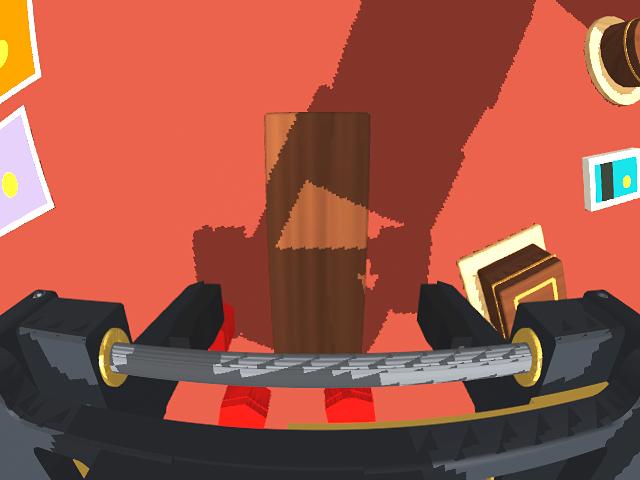

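The wrist view shows the long box with its far end at (265-369,113), parallel to the picture axes. The decoys at the lower left are behind the finger line. I'll compute its centre from that edge.

Run:
```python
from h import *
p=imaging.camera_params('wrist')
print(tool(wray(p,[(265,113),(369,113),(271,260),(367,260)],.05)).round(1))
```

```text
[[-31.4 -83.4  80.3]
 [ 28.9 -83.3  80.3]
 [-30.2   6.8  80.3]
 [ 30.1   6.7  80.3]]
```

```bash
python3 -m pendant '[{"tx":-0.001,"ty":0.002,"tz":0.014,"wx":0,"wy":0,"wz":0},{"tx":0,"ty":0,"tz":0.025,"wx":0,"wy":0,"wz":0},{"tx":0,"ty":0,"tz":0.025,"wx":0,"wy":0,"wz":0},{"tx":0,"ty":0,"tz":0.02,"wx":0,"wy":0,"wz":0},{"tx":0,"ty":0,"tz":0.012,"wx":0,"wy":0,"wz":0},{"tx":0,"ty":0,"tz":0.005,"wx":0,"wy":0,"wz":0},{"tx":0,"ty":0,"tz":0,"wx":0,"wy":0,"wz":0},{"tx":0,"ty":0,"tz":0,"wx":0,"wy":0,"wz":0}]'
python3 -m pendant '[{"tx":0,"ty":0,"tz":0,"wx":0,"wy":0,"wz":0},{"tx":0,"ty":0,"tz":0,"wx":0,"wy":0,"wz":0},{"tx":0,"ty":0,"tz":0,"wx":0,"wy":0,"wz":0},{"tx":0,"ty":0,"tz":0,"wx":0,"wy":0,"wz":0},{"tx":0,"ty":0,"tz":0,"wx":0,"wy":0,"wz":0},{"tx":0,"ty":0,"tz":0,"wx":0,"wy":0,"wz":0},{"tx":0,"ty":0,"tz":0,"wx":0,"wy":0,"wz":0},{"tx":0,"ty":0,"tz":0,"wx":0,"wy":0,"wz":0}]' 0
python3 plan.py 553 -269 110 76.3 548.5 287 75 77.2
```

```text
clock: 24.07
position: [0.5556, -0.2716, 0.0297]
tcp_rot: [[0.237, 0.972, 0.001], [0.972, -0.237, -0.001], [-0.0, 0.001, -1.0]]
ft_force: [1.0, -0.1, -0.3]
opening: 0.0878
clock: 24.73
position: [0.5556, -0.2714, 0.03]
tcp_rot: [[0.237, 0.972, 0.001], [0.972, -0.237, -0.0], [-0.0, 0.001, -1.0]]
ft_force: [-0.5, 1.6, 5.8]
opening: 0.0622
t 24.73 p [ 555.6 -271.4   30. ] yaw 76.29 tilt [ 0.0009 -0.0003] open 0.0622 F [-0.5  1.6  5.8]
wz -0.01 then tx,ty,tz(mm) [  1.7  -3.1 -80. ] min rows 1.9
wz -0.9 then tx,ty,tz(mm) [ 541.2 -127.6   35. ] min rows 13.4
```

```bash
python3 -m pendant '[{"tx":0,"ty":0,"tz":0,"wx":0,"wy":0,"wz":0},{"tx":0,"ty":0,"tz":-0.01,"wx":0,"wy":0,"wz":0},{"tx":0,"ty":0,"tz":-0.02,"wx":0,"wy":0,"wz":0},{"tx":0,"ty":0,"tz":-0.03,"wx":0,"wy":0,"wz":0},{"tx":0,"ty":0,"tz":-0.03,"wx":0,"wy":0,"wz":0},{"tx":0,"ty":0,"tz":-0.01,"wx":0,"wy":0,"wz":-0.9},{"tx":0,"ty":0,"tz":0,"wx":0,"wy":0,"wz":0},{"tx":0.014,"ty":-0.0034,"tz":0,"wx":0,"wy":0,"wz":0},{"tx":0.03,"ty":-0.0072,"tz":0,"wx":0,"wy":0,"wz":0},{"tx":0.03,"ty":-0.0072,"tz":0,"wx":0,"wy":0,"wz":0},{"tx":0.03,"ty":-0.0072,"tz":0,"wx":0,"wy":0,"wz":0},{"tx":0.03,"ty":-0.0072,"tz":0,"wx":0,"wy":0,"wz":0},{"tx":0.03,"ty":-0.0072,"tz":0,"wx":0,"wy":0,"wz":0},{"tx":0.03,"ty":-0.0072,"tz":0,"wx":0,"wy":0,"wz":0},{"tx":0.03,"ty":-0.0072,"tz":0,"wx":0,"wy":0,"wz":0},{"tx":0.03,"ty":-0.0072,"tz":0,"wx":0,"wy":0,"wz":0},{"tx":0.03,"ty":-0.0072,"tz":0,"wx":0,"wy":0,"wz":0}]' 0
python3 plan.py 548.5 287.5 80 77.2
```

```text
clock: 26.15
position: [0.5491, 0.023, 0.1264]
tcp_rot: [[0.222, 0.975, -0.005], [0.975, -0.222, 0.001], [-0.0, -0.005, -1.0]]
ft_force: [0.3, 0.9, -2.8]
opening: 0.0619
t 26.15 p [549.1  23.  126.4] yaw 77.2 tilt [-0.0047  0.001 ] open 0.0619 F [ 0.3  0.9 -2.8]
wz -0.0 then tx,ty,tz(mm) [257.8 -59.2  46.4] min rows 6.4
```

```bash
python3 -m pendant '[{"tx":0.03,"ty":-0.007,"tz":0,"wx":0,"wy":0,"wz":0},{"tx":0.03,"ty":-0.007,"tz":0,"wx":0,"wy":0,"wz":0},{"tx":0.03,"ty":-0.007,"tz":0,"wx":0,"wy":0,"wz":0},{"tx":0.03,"ty":-0.007,"tz":0,"wx":0,"wy":0,"wz":0},{"tx":0.03,"ty":-0.007,"tz":0,"wx":0,"wy":0,"wz":0},{"tx":0.03,"ty":-0.007,"tz":0.01,"wx":0,"wy":0,"wz":0},{"tx":0.03,"ty":-0.007,"tz":0.014,"wx":0,"wy":0,"wz":0},{"tx":0.026,"ty":-0.006,"tz":0.014,"wx":0,"wy":0,"wz":0},{"tx":0.015,"ty":-0.003,"tz":0.012,"wx":0,"wy":0,"wz":0},{"tx":0.007,"ty":-0.001,"tz":0,"wx":0,"wy":0,"wz":0},{"tx":0,"ty":0,"tz":0,"wx":0,"wy":0,"wz":0},{"tx":0,"ty":0,"tz":0,"wx":0,"wy":0,"wz":0},{"tx":0,"ty":0,"tz":0,"wx":0,"wy":0,"wz":0},{"tx":0,"ty":0,"tz":0,"wx":0,"wy":0,"wz":0}]' 0
python3 plan.py 548.5 287.5 38.5 77.2
python3 - <<'E'
from h import *
snap('wrist','w9.png')
E
```

```text
clock: 27.32
position: [0.5518, 0.2842, 0.0799]
tcp_rot: [[0.223, 0.975, 0.001], [0.975, -0.223, -0.0], [0.0, 0.001, -1.0]]
ft_force: [-0.8, -0.3, -2.9]
opening: 0.0616
t 27.32 p [551.8 284.2  79.9] yaw 77.11 tilt [ 0.001 -0.   ] open 0.0616 F [-0.8 -0.3 -2.9]
wz -0.09 then tx,ty,tz(mm) [ 2.4 -4.  41.4] min rows 1.0
```

View pics/w9.png

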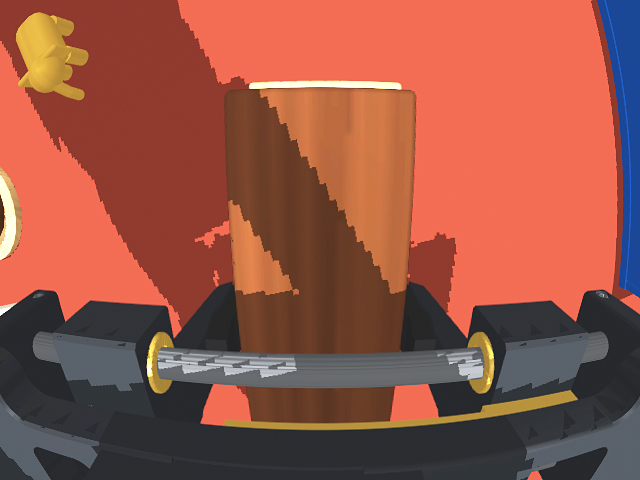

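The wrist view shows the long box held straight, with the board's far edge at (249-402,83) and the box's far end at (225-416,90).

Run:
```python
from h import *
p=imaging.camera_params('wrist')
print('board',tool(wray(p,[(249,83),(402,82)],.008)).round(1))
print('box',tool(wray(p,[(225,91),(416,91)],.100)).round(1))
```

```text
board [[ -39.1 -100.6   71.9]
 [  46.4 -101.6   71.9]]
box [[-29.5 -86.7 -20.1]
 [ 30.8 -86.8 -20.1]]
```

```bash
python3 -m pendant '[{"tx":0.0027,"ty":-0.0027,"tz":0.01,"wx":0,"wy":0,"wz":0},{"tx":0,"ty":0,"tz":0.015,"wx":0,"wy":0,"wz":0},{"tx":0,"ty":0,"tz":0.01,"wx":0,"wy":0,"wz":0},{"tx":0,"ty":0,"tz":0.004,"wx":0,"wy":0,"wz":0},{"tx":0,"ty":0,"tz":0.0025,"wx":0,"wy":0,"wz":0},{"tx":0,"ty":0,"tz":0,"wx":0,"wy":0,"wz":0},{"tx":0,"ty":0,"tz":0,"wx":0,"wy":0,"wz":0},{"tx":0,"ty":0,"tz":0,"wx":0,"wy":0,"wz":0}]'
python3 plan.py
```

```text
clock: 28.03
position: [0.549, 0.2884, 0.038]
tcp_rot: [[0.222, 0.975, -0.0], [0.975, -0.222, -0.0], [-0.0, -0.0, -1.0]]
ft_force: [-2.8, -1.5, 2.7]
opening: 0.0616
t 28.03 p [549.  288.4  38. ] yaw 77.18 tilt [-0.0005 -0.0004] open 0.0616 F [-2.8 -1.5  2.7]
```

```bash
python3 -m pendant '[{"tx":0,"ty":0,"tz":0,"wx":0,"wy":0,"wz":0},{"tx":0,"ty":0,"tz":0,"wx":0,"wy":0,"wz":0},{"tx":0,"ty":0,"tz":0,"wx":0,"wy":0,"wz":0},{"tx":0,"ty":0,"tz":0,"wx":0,"wy":0,"wz":0},{"tx":0,"ty":0,"tz":0,"wx":0,"wy":0,"wz":0},{"tx":0,"ty":0,"tz":0,"wx":0,"wy":0,"wz":0},{"tx":0,"ty":0,"tz":-0.015,"wx":0,"wy":0,"wz":0},{"tx":0,"ty":0,"tz":-0.03,"wx":0,"wy":0,"wz":0},{"tx":0,"ty":0,"tz":-0.035,"wx":0,"wy":0,"wz":0},{"tx":0,"ty":0,"tz":-0.03,"wx":0,"wy":0,"wz":0},{"tx":0,"ty":0,"tz":0,"wx":0,"wy":0,"wz":0}]' 100
python3 plan.py 480 -120 150 77.2
```

```text
clock: 28.95
position: [0.5532, 0.29, 0.1552]
tcp_rot: [[0.221, 0.975, 0.011], [0.975, -0.221, 0.003], [0.006, 0.01, -1.0]]
ft_force: [0.6, 0.7, 0.1]
opening: 0.0886
t 28.95 p [553.2 290.  155.2] yaw 77.21 tilt [0.0112 0.0035] open 0.0886 F [0.6 0.7 0.1]
wz 0.01 then tx,ty,tz(mm) [-416.    19.5    5.2] min rows 10.0
```

```bash
python3 -m pendant '[{"tx":-0.014,"ty":0.001,"tz":0,"wx":0,"wy":0,"wz":0},{"tx":-0.03,"ty":0.0015,"tz":0,"wx":0,"wy":0,"wz":0},{"tx":-0.03,"ty":0.0015,"tz":0,"wx":0,"wy":0,"wz":0},{"tx":-0.03,"ty":0.0015,"tz":0,"wx":0,"wy":0,"wz":0},{"tx":-0.03,"ty":0.0015,"tz":0,"wx":0,"wy":0,"wz":0},{"tx":-0.03,"ty":0.0015,"tz":0,"wx":0,"wy":0,"wz":0},{"tx":-0.03,"ty":0.0015,"tz":0,"wx":0,"wy":0,"wz":0},{"tx":-0.03,"ty":0.0015,"tz":0,"wx":0,"wy":0,"wz":0},{"tx":-0.03,"ty":0.0015,"tz":0,"wx":0,"wy":0,"wz":0},{"tx":-0.03,"ty":0.0015,"tz":0,"wx":0,"wy":0,"wz":0},{"tx":-0.03,"ty":0.0015,"tz":0,"wx":0,"wy":0,"wz":0},{"tx":-0.03,"ty":0.0015,"tz":0,"wx":0,"wy":0,"wz":0},{"tx":-0.03,"ty":0.0015,"tz":0,"wx":0,"wy":0,"wz":0},{"tx":-0.03,"ty":0.0015,"tz":0,"wx":0,"wy":0,"wz":0},{"tx":-0.01,"ty":0,"tz":0,"wx":0,"wy":0,"wz":0},{"tx":0,"ty":0,"tz":0,"wx":0,"wy":0,"wz":0},{"tx":0,"ty":0,"tz":0,"wx":0,"wy":0,"wz":0}]'
cat > chk.py <<'E'
from h import *
import sys
im,d,p=snap('top',sys.argv[1]); P=cloud(d,p); hsv=cv2.cvtColor(im,cv2.COLOR_RGB2HSV)
snap('scene','s'+sys.argv[1])
for n,c,z,r0,zt in(('long',(.549,.287),.058,.12,.0),('sq',(.635,-.123),.053,.065,0),('round',(.461,.026),.053,.06,0),('hex',(.66,.119),.046,.05,0)):
    for k,zz in(('box',z),('board',.008)):
        m=(abs(P[...,2]-zz)<.0035)&(np.hypot(P[...,0]-c[0],P[...,1]-c[1])<r0)&(d>0)
        if k=='board': m&=(hsv[...,0]>14)
        q=(P[m][:,:2]*1000).astype(np.float32); r=cv2.minAreaRect(q); e=cv2.minEnclosingCircle(q)
        print(n,k,m.sum(),np.round(r[0],1),np.round(r[1],1),round(r[2],1),'circ',np.round(e[0],1),round(e[1],1),'z',np.median(P[m][:,2]).round(4))
E
python3 chk.py fin.png
```

```text
clock: 30.37
position: [0.4765, -0.1194, 0.1467]
tcp_rot: [[0.223, 0.975, -0.002], [0.975, -0.223, 0.001], [0.001, -0.002, -1.0]]
ft_force: [2.1, 0.8, -0.9]
opening: 0.0881
long box 1756 [547.3 286.5] [ 62.8 170.3] 77.4 circ [547.7 287.8] 89.2 z 0.058
long board 550 [548.4 285.6] [ 85.4 193. ] 77.4 circ [548.1 286.4] 103.8 z 0.0079
sq box 233 [ 635.5 -123.4] [54.4 56.1] 9.3 circ [ 640.4 -122.9] 33.4 z 0.0537
sq board 141 [ 637.4 -123.1] [76.9 78.8] 9.5 circ [ 642.8 -121.7] 48.4 z 0.0082
round box 434 [458.9  25.6] [55.4 55.2] 88.8 circ [458.2  25.7] 28.7 z 0.0534
round board 320 [461.9  25.8] [77.2 79.3] 61.0 circ [461.7  24.9] 40.6 z 0.0082
hex box 213 [658.8 119.2] [40.2 42.5] 48.3 circ [658.8 119.9] 22.4 z 0.0461
hex board 226 [659.2 118.5] [64.1 69.6] 43.8 circ [660.  118.1] 35.9 z 0.0081
```

View pics/fin.png

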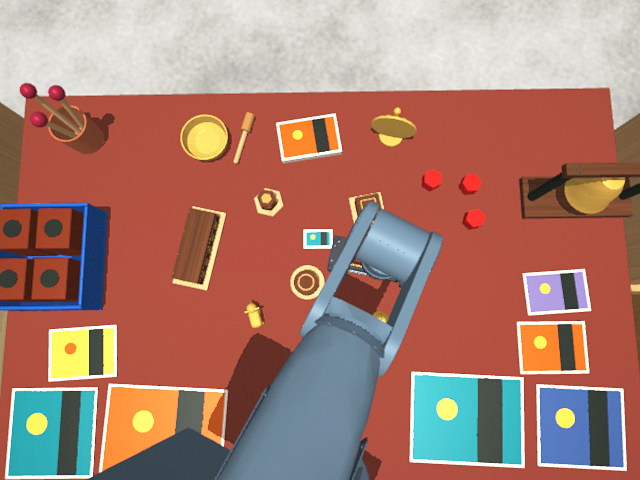

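View pics/sfin.png

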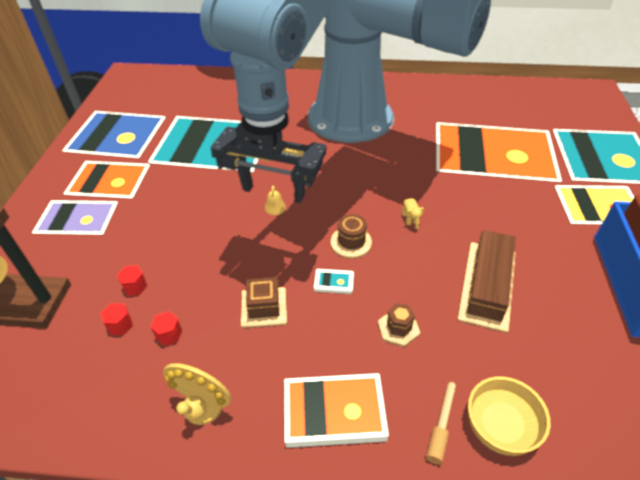

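The top view shows all four boxes on their matching boards: long (199,248), square (367,207), round (307,282) and hex (268,202). The scene view agrees, and the bell (275,200), elephant (412,212) and three red decoys are where they were. Handing in.

```bash
python3 -c "
from h import *
for l in('bell','elephant'):
    snap('scene');print(l,pinpoint(l,'scene')[:1])
workorder.hand_in();print(readout.state()['clock'])"
```

```text
bell [{'position': [0.3714, -0.1412, -0.0019], 'score': 0.86}]
elephant [{'position': [0.3785, 0.1465, 0.0007], 'score': 0.92}]
the job is handed in; nothing more can be done
the job is handed in; nothing more can be done
```

All four boxes are standing upright on the boards of their own shape, and the job is handed in. The last robot clock reading was about 30 s, against the 117 s limit. I took the stack apart from the top down: hex, square, round, then long.

My last checks used the top camera, with the arm clear of everything:

| Box | Distance from board centre | Angle against board edges |
|---|---|---|
| long | about 1.5 mm | about 0° |
| square | about 1–2 mm | within about 1° |
| hex | about 1 mm | not required |
| round | about 3 mm | not applicable |

- **Round box:** this is the largest error. I left it because the board has about 12 mm of margin all round.
- **Square box:** the arm partly hid it in the last picture. An earlier, unobstructed look gave the same result.
- **Camera disagreement:** the wrist and top cameras differed by 1–2 mm, so I placed using values between the two.
- **Bell, elephant and red look-alikes:** the bell and the elephant still read at their starting positions, within the roughly 4 mm (up to about 6 mm for the elephant) scatter of the networks. The three red look-alikes appear undisturbed in the pictures.
- **Refused move:** my first move command was rejected for its format, and nothing moved.

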